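Find the proud stud of a base plate by touch and press it level

ROBOT

A 7-joint arm with a two-finger parallel gripper is mounted at the origin on a cart in front of the work surface, level with it; the furniture and walls round the work are solid. World frame = base frame: x ahead of the robot, y to its left, z up, the work surface at z = 0. Lengths are in mm, angles in rad, forces in N, time in s.
With the tool pointing down it reaches from about 400 to 750 mm from the base axis. Payload 19.5 kg.
Tool frame: the origin (TCP) lies at the very end of the fingers, on their centre line; the grasp point (between the pads) lies 19 mm behind it; z points along the fingers, y is the line along which they close (so a half turn about z gives the same grasp; the last joint's range is limited). The gripper opens to 85 mm and grips with 20 to 120 N. Pads are 22 mm wide; open, the fingers measure 114 mm over their backs; the gripper's body (76 mm by 85 mm) begins 54 mm behind the grasp point. The pads swing forward as they close: fully open they stand 13 mm farther back than shut.
Start: joints at [1.295, 0.707, -0.028, 1.485, 0.022, 0.951, -0.075], TCP at [133.208, -559.33, 231.268] pointing down, gripper open.
Joint ranges: [-2.71, 2.71], [-0.32, 2.16], [-1.57, 1.52], [0, 2.45], [-1.46, 4.6], [0, 2.02], [-2.83, 2.83]. Speed limits (rad/s): [1.89, 1.89, 2.57, 2.57, 3.01, 3.01, 3.01].

INTERFACE

Orientations are given as a unit quaternion [x, y, z, w].
In Python, from plant import status, imaging, arm gives the robot as it stands. The module is installed in compiled form; this text tells all that it offers.
- The arm moves only by the shell command python3 -m jog 'ROWS'. ROWS is one flat JSON list of numbers that holds 1 to 20 rows one after another, with no inner brackets; each row has 5 numbers: dx, dy, dz in mm, then a turn about the tool's z in rad, then the finger opening in mm; each row shifts and turns the commanded pose from where the row before left it, along the tool's axes as they then stand; what a row does not reach is not made up. A row lasts 1/8 s, in which the tool goes at most 62.5 mm and 0.188 rad, less where a joint would pass 70% of its speed; a pose out of reach is approached as far as the arm can. The fingers move at their own pace and stop on an object; the grip force is fixed at half the most. Time passes only in rows, so rows that do not move let the fingers close. It prints the time, the measured TCP pose, the force, the opening and the grip force at its end. Input that does not fit is refused with a message, and nothing moves.
- status.state(): the state, without advancing time (a new reading comes with each control period).
- imaging.snapshot(name): name is "scene" or "side" or "wrist"; returns the picture (420x560x3 uint8, red, green, blue); there is no depth.
- imaging.camera_params(name): a dict with "camera_matrix" (3x3 intrinsics, pixels), "distortion" ([k1, k2, p1, p2, k3] as OpenCV has them; the pictures are not rectified), "R" (3x3) and "t" (3): a world point X has camera coordinates R X + t. Camera axes: x right, y down, z forward; pixel columns grow to the right and rows downward; lengths in mm; the calibration is good to about 2 mm. A picture is of the moment at which its call begins: read the wrist's pose just before it. camera_params takes no time and is no camera call; for the wrist camera it gives the pose at the moment of the call.
- arm.finish_job(): hands the job in; it is judged then, once.
The state is a dict: "time_s": time; "q": joint angles; "joint_vel": joint speeds; "joint_efforts": joint torques, N m; "tcp_pos": TCP position; "orientation": TCP orientation; "wrist_force": force on the tool from outside, world axes, zero at the start; "torque": the same for the moment, N m; "gripper_width": finger opening in mm; "finger_force": force on a finger pad.
Only numpy, scipy, OpenCV 4.12 (cv2) and the standard library are available. Lean on these libraries where they do the work, as an engineer would, in place of code of your own. Each camera call takes 0.05 s, during which the arm holds its last target. There are 200 camera calls.

TASK

One of the five brass studs deep in the bores of the aluminium base plate stands proud of the other four, which are level. Take the orange-handled probe from its stand and touch its tip gently to every stud in turn, from the left end of the plate to the right, without shifting any of them; then press the proud stud down with the probe until it is level with the others. Put the probe back upright in its stand and leave everything else where it is.

Things in the scene. Friction and masses are not known exactly. Their poses are not given: they have to be found in the camera images.
- base_plate: fixed aluminium plate, 110 (x) x 200 (y) x 36 mm high, flat on the bench, long side across the robot's view (turned up to 17 degrees). Origin: centre of its underside; +y is its left end seen from the robot, z up. Five vertical bores of 20 mm diameter run through it in a zigzag; in each stands a flat-topped brass stud of 15 mm diameter, always below the plate's top
- probe_tip (a point): the lower end of the probe's round tip, 60 mm under the probe's origin
- probe: loose hand probe, about 0.12 kg, upright in the stand at the start. Origin: centre of the underside of its round collar (28 mm diameter, 6 mm thick). Above it an orange square handle, 18 x 18 mm, sides along the probe's x and y, 6 to 66 mm above the origin (grip the middle, 36 mm up). Below it a steel rod, 8 mm diameter, with a round tip, to 60 mm under the origin
- stand_seat (a point): centre of the mouth of the stand's hole, 72 mm above the bench. The fixed stand is a grey block, 64 x 64 x 72 mm on an 84 mm square foot 8 mm thick, with a vertical hole of 15 mm diameter right through it; the probe's rod goes into it and the collar rests on the block's top, so that the probe's origin lies at this point
- bore_1 (a point): centre of the mouth of bore 1 of 5, counted from the plate's left end (+y) to the right, level with the plate's top, 36 mm above the bench. Studs: four are level with one another, 7 to 13 mm below the plate's top (another depth each time), the fifth stands 4 to 6 mm higher than those; which bore it is in differs each time
- bore_2 (a point): centre of the mouth of bore 2 of 5, counted from the plate's left end (+y) to the right, level with the plate's top, 36 mm above the bench. Studs slide only when pushed down, stay where they are left and cannot be pulled up again
- bore_3 (a point): centre of the mouth of bore 3 of 5, counted from the plate's left end (+y) to the right, level with the plate's top, 36 mm above the bench. A stud holds still under a push of less than 8 N and slides down stiffly at 10 to 15 N, the four level ones too; nothing stops it at the right level. More than 22 N harms it
- bore_4 (a point): centre of the mouth of bore 4 of 5, counted from the plate's left end (+y) to the right, level with the plate's top, 36 mm above the bench. A touch must press a stud with more than 1 N for 0.1 s to count as felt
- bore_5 (a point): centre of the mouth of bore 5 of 5, counted from the plate's left end (+y) to the right, level with the plate's top, 36 mm above the bench
- beaker_100: glass beaker, 54 mm across, 70 mm high, loose bystander; origin: centre of its underside
- vial_1: small vial with a blue cap, 23 mm across, 52 mm high, loose bystander; origin: centre of its underside
- petri_0: petri dish, 68 mm across, 15 mm high, loose bystander; origin: centre of its underside
- forceps: steel forceps lying flat, 133 mm long along its y, 9 mm high, loose bystander; origin: centre of its underside
- bench_timer: white countdown timer, 60 x 66 x 21 mm, loose bystander; origin: centre of its underside
- pen_0: white and red marker pen, 135 mm long along its y, 16 mm high, loose bystander; origin: centre of its underside
Mind the look-alikes: they are no part of the job. What is shaped like the probe but white is not meant.

How it is judged:
By the outcome, as a careful person would: the job done as asked, in the order asked, and still so for the second after the job is handed in, with the robot touching nothing.
It also fails if it takes over 72 s, if anything falls off the work surface, if the arm or the gripper's body presses on something with over 40 N, if the wrist force passes 120 N, or if a joint passes its speed limit or range.

## Working session

There is one attempt and no reset: what is moved stays moved. The work goes in short steps, Python scripts to look and compute and a shell command to move; the robot and the scene stay as the last step left them, time stands still between calls to the robot, and variables do not carry over. Pictures are saved under pics/ and viewed, at most 14 in all, crops included, and the job is handed in when it is done.

```bash
mkdir -p pics
python3 - <<'E'
from plant import status, imaging
import cv2, numpy as np
s=status.state(); print({k:np.round(v,3) for k,v in s.items()})
for n in("scene","side"):
    im=imaging.snapshot(n); cv2.imwrite(f"pics/{n}0.png",im[:,:,::-1])
    p=imaging.camera_params(n); print(n,{k:np.round(v,3).tolist() for k,v in p.items()})
a=[cv2.imread(f"pics/{n}0.png") for n in("scene","side")]
E
```

```text
{'time_s': np.float64(0.0), 'q': array([ 1.295,  0.707, -0.028,  1.485,  0.022,  0.951, -0.075]), 'joint_vel': array([-0.   , -0.001,  0.001,  0.001,  0.001, -0.001,  0.001]), 'joint_efforts': array([-2.0000e-03, -8.8321e+01,  1.2340e+00, -2.3617e+01,  1.7000e-02,
        7.0000e-03, -0.0000e+00]), 'tcp_pos': array([ 133.139, -559.072,  230.819]), 'orientation': array([ 0.993,  0.117, -0.   , -0.001]), 'wrist_force': array([ 0.018, -0.555,  0.637]), 'torque': array([ 0.016,  0.054, -0.003]), 'finger_force': np.float64(0.0), 'gripper_width': np.float64(85.651)}
scene {'camera_matrix': [[393.851, 0.0, 292.384], [0.0, 393.851, 209.014], [0.0, 0.0, 1.0]], 'distortion': [-0.062, 0.0, 0.0, 0.0, 0.0], 'R': [[-0.733, -0.68, -0.014], [-0.385, 0.432, -0.816], [0.56, -0.593, -0.578]], 't': [468.758, 297.221, 784.138]}
side {'camera_matrix': [[391.463, 0.0, 279.827], [0.0, 391.463, 214.399], [0.0, 0.0, 1.0]], 'distortion': [-0.108, 0.0, 0.0, 0.0, 0.0], 'R': [[-0.43, 0.903, 0.003], [0.535, 0.258, -0.805], [-0.727, -0.345, -0.594]], 't': [218.767, -282.683, 1666.076]}
```

View pics/scene0.png

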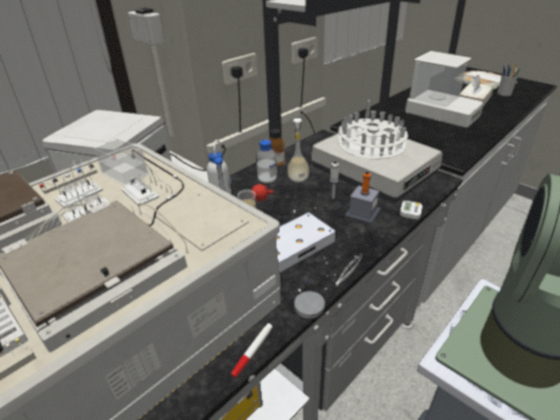

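View pics/side0.png

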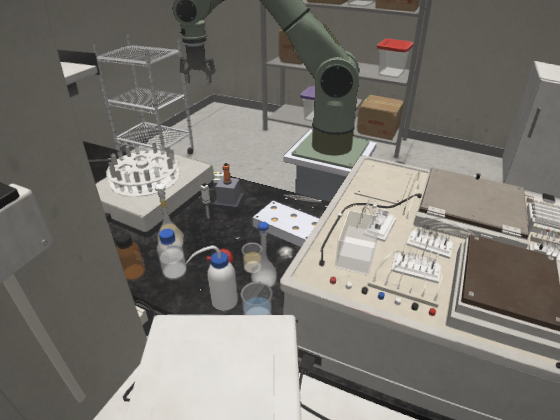

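Scene: the orange probe stands in the grey stand at about (366,183), and the white look-alike at (334,178). Plate is at about (303,240). Side: orange at (227,173), white at (206,193), plate at (287,220). The orange-handled one in the grey block is the one meant; I'll confirm it in a crop.

```bash
cat > h.py <<'E'
import numpy as np, cv2
from plant import status, imaging
def ray(p,uv):
    n=cv2.undistortPoints(np.array([[uv]],float),np.array(p["camera_matrix"]),np.array(p["distortion"]))[0,0]
    R=np.array(p["R"]);c=-R.T@np.array(p["t"]); d=R.T@np.r_[n,1]; return c,d/np.linalg.norm(d)
def plane(p,uv,z):
    c,d=ray(p,uv); return c+d*(z-c[2])/d[2]
def tri(*obs):
    A=0;b=0
    for p,uv in obs:
        c,d=ray(p,uv);M=np.eye(3)-np.outer(d,d);A=A+M;b=b+M@c
    X=np.linalg.solve(A,b); return X,[round(float(np.linalg.norm((np.eye(3)-np.outer(d,d))@(X-c))),1) for c,d in (ray(p,uv) for p,uv in obs)]
def proj(p,X):
    R=np.array(p["R"]);return cv2.projectPoints(np.array(X,float).reshape(-1,3),cv2.Rodrigues(R)[0],np.array(p["t"],float),np.array(p["camera_matrix"]),np.array(p["distortion"]))[0][:,0]
def totool(v,s=None):
    from scipy.spatial.transform import Rotation as Ro
    s=s or status.state(); return Ro.from_quat(s["orientation"]).inv().apply(v)
E
python3 - <<'E'
from h import *
S=imaging.camera_params("scene");D=imaging.camera_params("side")
print("probe",tri((S,(366,183)),(D,(227,173))));print("white",tri((S,(334,178)),(D,(206,193))))
print("cam",ray(S,(280,210))[0],ray(D,(280,210))[0])
for n,uv,z in [("plate c",(303,240),36),("timer",(411,209),15),("forceps",(348,270),5),("petri",(309,304),8),("pen",(253,349),8),("instr corner bottom",(278,300),0),("beige top corner",(275,232),200),("beaker",(247,205),35)]: print(n,plane(S,uv,z).round())
print("beaker",plane(D,(252,262),35), "instr",tri((S,(275,232)),(D,(370,160))))
W=imaging.camera_params("wrist"); print({k:np.round(v,3).tolist() for k,v in W.items()})
a=cv2.imread("pics/scene0.png")[140:300,220:440];b=cv2.imread("pics/side0.png")[150:260,170:340]
a=cv2.resize(a,(800,582),interpolation=2)
cv2.imwrite("pics/crop0.png",a)
w=imaging.snapshot("wrist");cv2.imwrite("pics/w0.png",w[:,:,::-1])
E
```

```text
probe (array([ 523.67540018, -186.66338471,  108.14262395]), [1.5, 1.5])
white (array([ 636.05219495, -190.77871921,   86.50325521]), [6.7, 6.7])
cam [ 18.8844638  655.15136986 702.40079372] [1456.73377306  449.84200275  761.01695838]
plate c [548.  57.  36.]
timer [ 418. -287.   15.]
forceps [410.  42.   5.]
petri [409. 193.   8.]
pen [415. 360.   8.]
instr corner bottom [475. 227.   0.]
beige top corner [477. 223. 200.]
beaker [780.  46.  35.]
beaker [794.39771053  53.4734501   35.        ] instr (array([449.36816473, 254.31998931, 227.99872673]), [5.3, 5.3])
{'camera_matrix': [[350.723, 0.0, 278.34], [0.0, 350.723, 214.49], [0.0, 0.0, 1.0]], 'distortion': [-0.025, 0.0, 0.0, 0.0, 0.0], 'R': [[0.231, -0.973, -0.001], [-0.936, -0.223, 0.272], [-0.265, -0.062, -0.962]], 't': [-572.457, -35.386, 379.404]}
```

View pics/crop0.png

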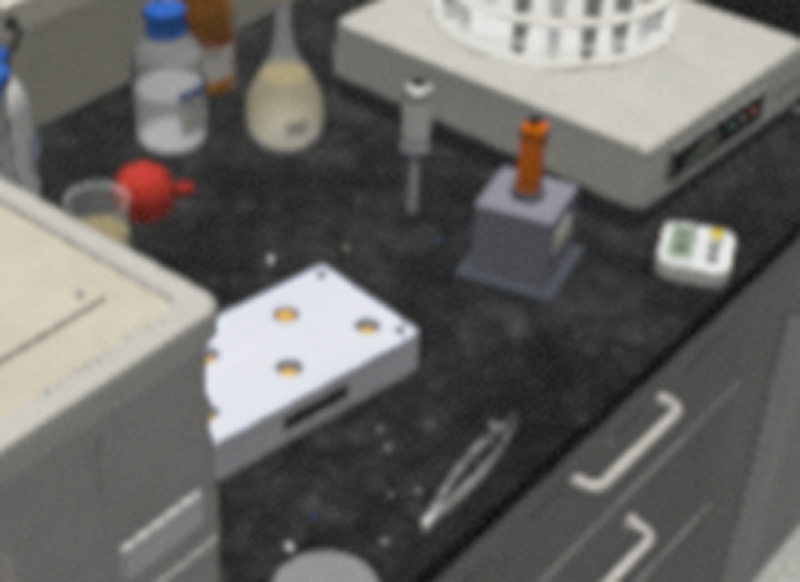

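Orange handle in the grey stand (crop 530,155) is confirmed as the probe. The white-handled one (crop 417,120) stands free behind it and isn't meant. Next I move towards it for a wrist view.

```bash
python3 -m jog '[37.6,-30,-6,0,85,37.6,-30,-6,0,85,37.6,-30,-6,0,85,37.6,-30,-6,0,85,37.6,-30,-6,0,85,37.6,-30,-6,0,85,37.6,-30,-6,0,85,37.6,-30,-6,0,85,37.6,-30,-6,0,85,37.6,-30,-6,0,85,0,0,0,0,85,0,0,0,0,85]'
python3 - <<'E'
from h import *
import pickle
p=imaging.camera_params("wrist");w=imaging.snapshot("wrist");cv2.imwrite("pics/w1.png",w[:,:,::-1]);pickle.dump(p,open("w1.p","wb"))
s=status.state();print(s["tcp_pos"],s["orientation"],s["time_s"],s["wrist_force"]);print(proj(p,[523,-187,108]))
E
```

```text
time_s: 1.65
tcp_pos: [429.2, -180.7, 291.2]
orientation: [0.993, 0.117, -0.0, 0.0]
wrist_force: [-0.7, -1.5, -1.2]
gripper_width: 85.0
finger_force: 0.0
[ 428.97115194 -181.0673979   291.19228278] [ 9.93239302e-01  1.16084547e-01 -2.57683039e-04  3.12077384e-05] 1.7 [-0.08020053 -0.43866686  0.04591656]
[[312.27978694  90.97235759]]
```

View pics/w1.png

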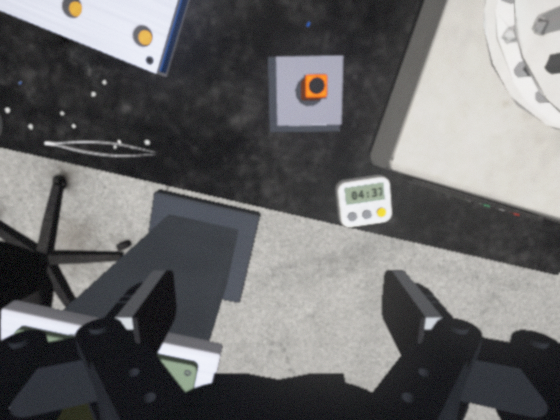

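Wrist view: the orange handle's top is at (316,86), nearly aligned with the tool axes. The stand top spans about (277..343, 56..126), the plate's right end is at upper left, and the timer is at (364,202). Next is a second view covering both plate and probe.

```bash
python3 -m jog '[21,-33.5,0,0,85,21,-33.5,0,0,85,21,-33.5,0,0,85,21,-33.5,0,0,85,0,0,0,0,85,0,0,0,0,85,0,0,0,0,85]'
python3 - <<'E'
from h import *
import pickle
p=imaging.camera_params("wrist");w=imaging.snapshot("wrist");cv2.imwrite("pics/w2.png",w[:,:,::-1]);pickle.dump(p,open("w2.p","wb"))
s=status.state();print(s["tcp_pos"],s["orientation"],s["time_s"],s["wrist_force"])
for n in ("w1","w2"):
    a=cv2.imread(f"pics/{n}.png");h=cv2.cvtColor(a,cv2.COLOR_BGR2HSV)
    m=cv2.inRange(h,(3,150,90),(30,255,255))
    k,l,st,ce=cv2.connectedComponentsWithStats(m)
    for i in range(1,k):
        if st[i,4]>30: print(n,st[i].tolist(),ce[i].round(1), [np.round(v,1) for v in cv2.minAreaRect(np.argwhere(l==i)[:,::-1].astype(np.float32))])
E
```

```text
time_s: 2.58
tcp_pos: [479.9, -31.8, 291.3]
orientation: [0.993, 0.116, -0.0, 0.0]
wrist_force: [1.3, -0.0, 0.7]
gripper_width: 85.4
finger_force: 0.0
[479.9480571  -31.6235636  291.36420625] [ 9.93277014e-01  1.15761702e-01 -2.90994804e-05  4.04576017e-05] 2.625 [-0.184365    0.21156104  0.6775085 ]
w1 [70, 2, 11, 14, 115] [74.9  8.1] [array([75.,  8.]), array([11.3, 11.3]), np.float64(45.0)]
w1 [140, 31, 11, 13, 108] [144.9  37.2] [array([145.,  37.]), array([12., 10.]), np.float64(90.0)]
w1 [302, 75, 25, 24, 366] [313.8  86.9] [array([314. ,  86.5]), array([23., 24.]), np.float64(90.0)]
w1 [378, 209, 7, 7, 41] [381.  211.8] [array([381., 212.]), array([6., 6.]), np.float64(90.0)]
w2 [135, 59, 10, 13, 106] [139.7  64.9] [array([139.5,  65. ]), array([12.,  9.]), np.float64(90.0)]
w2 [432, 170, 46, 29, 765] [453. 183.] [array([454.3, 184.4]), array([46.2, 23.6]), np.float64(13.5)]
w2 [474, 271, 8, 6, 36] [477.3 273.6] [array([477.5, 273.5]), array([7., 5.]), np.float64(0.0)]
```

View pics/w2.png

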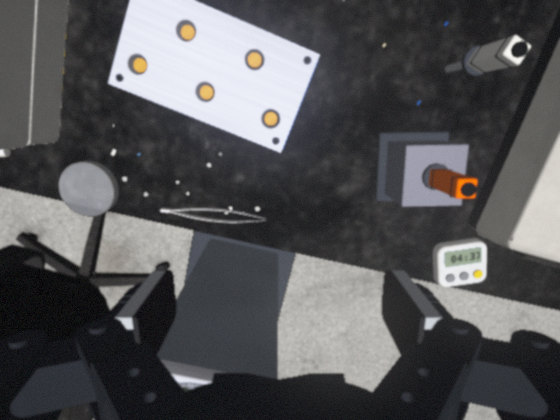

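Run:
```python
from h import *
import pickle
P=[pickle.load(open(f"w{i}.p","rb")) for i in(1,2)]
for n,a,b in [("TL",(277,57),(404,146)),("TR",(343,56),(468,145)),("BR",(343,126),(468,206)),("BL",(277,126),(404,206)),("htop",(317,86),(469,188.5)),("bore5",(145,37),(271,118.5)),("bore4",(75,8),(205.5,91.5)) ,("plate cornerR",(164,74),(282,152))]:
    X,e=tri((P[0],a),(P[1],b)); print(n,X.round(1),e)
for i,z in((0,72),(1,72)):
    c=[[(277,57),(343,56),(343,126),(277,126)],[(404,146),(468,145),(468,206),(404,206)]][i]
    print(np.mean([plane(P[i],q,z) for q in c],0).round(1))
a=cv2.imread("pics/w2.png");A=cv2.resize(a[0:160,100:330],(800,557),interpolation=2)
B=cv2.resize(a[120:220,370:490],(400,333),interpolation=2);w=cv2.resize(cv2.imread("pics/w1.png")[40:140,260:360],(333,333),interpolation=2)
cv2.imwrite("pics/c2.png",A);cv2.imwrite("pics/c3.png",np.hstack([B,w]))
g=cv2.cvtColor(a,cv2.COLOR_BGR2GRAY)
# plate mask & bores as holes
m=(g>150).astype(np.uint8);m[170:]=0
k,l,st,ce=cv2.connectedComponentsWithStats(m);i=l[75,170];pm=(l==i).astype(np.uint8)
cs,_=cv2.findContours(pm,cv2.RETR_CCOMP,cv2.CHAIN_APPROX_NONE)
for c in cs:
    if 150<cv2.contourArea(c)<800: 
        e=cv2.fitEllipse(c);print("hole",np.round(e[0],1),np.round(e[1],1),plane(P[1],e[0],36).round(1))
for q in [(129.5,-5),(320,54),(282,152),(108,83)]: print(plane(P[1],q,36).round(1))
```

```text
TL [ 548.  -148.4   65.9] [1.0, 1.0]
TR [ 563.6 -210.2   71.4] [0.1, 0.1]
BR [ 502.4 -226.9   82.3] [1.7, 1.7]
BL [ 486.6 -164.1   76.5] [1.0, 1.0]
htop [ 525.3 -187.5  139.8] [0.5, 0.5]
bore5 [541.6  -6.8  29.7] [0.0, 0.0]
bore4 [553.2  69.7  28.4] [0.1, 0.1]
plate cornerR [508.6 -28.1  19. ] [1.4, 1.4]
[ 524.5 -187.8   72. ]
[ 525.  -188.9   72. ]
hole [270.4 118.4] [18.7 19.1] [541.5  -6.2  36. ]
hole [136.5  63.7] [17.4 20. ] [564.1 144.7  36. ]
hole [254.2  59.2] [19.5 20.8] [596.6  24.   36. ]
hole [185.4  30. ] [17.9 20.9] [608.   99.3  36. ]
[627.7 160.4  36. ]
[617.4 -42.3  36. ]
[508.9 -27.1  36. ]
[538.  172.4  36. ]
```

View pics/c2.png

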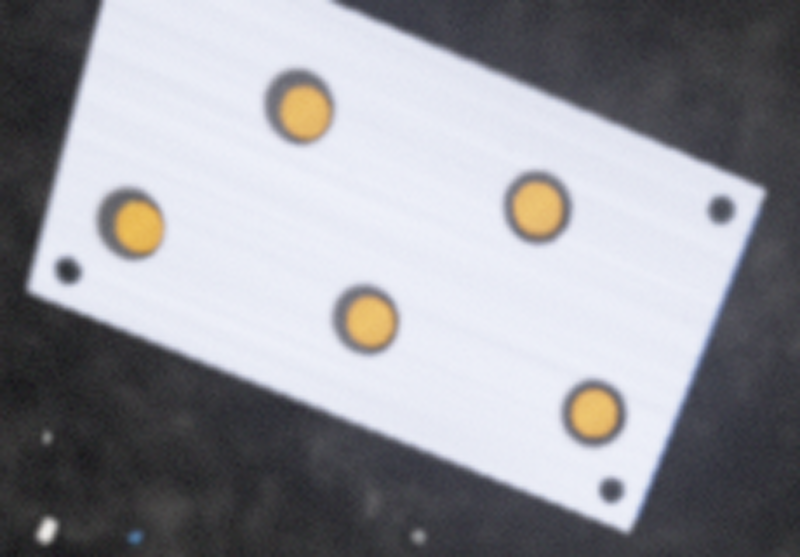

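View pics/c3.png

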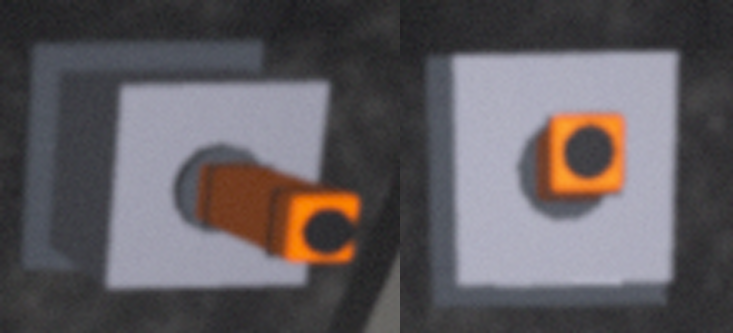

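The plate crop shows all five bores with brass studs, and the stand crop shows the orange handle, collar and block aligned with the tool. Estimates: probe/seat at about (524.9,-188.2), handle top at about 139 mm, plate yaw about -8°. Now I go above the probe.

```bash
python3 -m jog '[2,40.6,25,0,45,2,40.6,25,0,45,2,40.6,25,0,45,2,40.6,25,0,45,0,0,20,0.01,45,0,0,0,0,45,0,0,0,0,45]'
python3 - <<'E'
from h import *
import pickle
s=status.state();print(s["orientation"]);T=np.array([524.9,-188.2,89]);print(totool(T-s["tcp_pos"],s).round(1))
p=imaging.camera_params("wrist");w=imaging.snapshot("wrist");cv2.imwrite("pics/w3.png",w[:,:,::-1])
print(proj(p,[524.9,-188.2,138]))
h=cv2.cvtColor(w,cv2.COLOR_RGB2HSV);m=cv2.inRange(h,(3,150,90),(30,255,255));k,l,st,ce=cv2.connectedComponentsWithStats(m)
print([(st[i].tolist(),ce[i].round(1)) for i in range(1,k) if st[i,4]>60])
P=pickle.load(open("w2.p","rb"));print("bore3",plane(P,(205.2,91.7),36).round(1))
E
```

```text
time_s: 3.5
tcp_pos: [525.8, -186.6, 172.2]
orientation: [0.994, 0.112, 0.0, 0.0]
wrist_force: [0.8, 0.2, 0.0]
gripper_width: 45.4
finger_force: 0.0
[9.93725088e-01 1.11849285e-01 4.22635083e-04 8.81212624e-05]
[-1.2  1.3 83.2]
[[284.54206962 250.22505507]]
[([19, 43, 20, 20, 313], array([28.9, 52.5])), ([59, 126, 15, 17, 192], array([ 66., 134.])), ([268, 210, 28, 17, 418], array([280.9, 218.6])), ([266, 229, 33, 36, 739], array([281.5, 244.3]))]
bore3 [552.7  68.5  36. ]
```

View pics/w3.png

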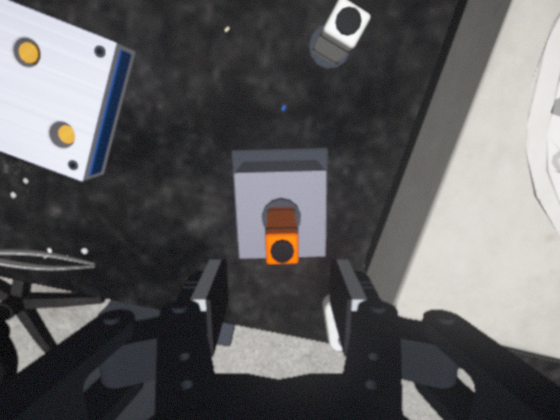

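The handle top is at (282,250), centred between the fingers, within 1 mm of the prediction and aligned. Descend and close.

```bash
python3 -m jog '[-1,0.4,20,-0.01,45,0,0,20,0,45,0,0,20,0,45,0,0,15,0,45,0,0,8,0,45,0,0,0,0,45]' && python3 -m jog '[0,0,0,0,15,0,0,0,0,15,0,0,0,0,5,0,0,0,0,5,0,0,0,0,5,0,0,0,0,5]'
```

```text
time_s: 4.3
tcp_pos: [524.7, -187.3, 88.3]
orientation: [0.993, 0.117, -0.0, -0.0]
wrist_force: [-0.5, -0.0, 0.4]
gripper_width: 44.9
finger_force: 0.0
time_s: 5.05
tcp_pos: [524.9, -187.4, 89.0]
orientation: [0.993, 0.117, 0.0, 0.0]
wrist_force: [-0.8, 0.3, 6.1]
gripper_width: 17.1
finger_force: 58.4
```

```bash
python3 -m jog '[0,0,-10,0,5,0,0,-20,0,5,0,0,-20,0,5,0,0,-20,0,5,0,0,-10,0,5,0,0,0,0,5,0,0,0,0,5,0,0,0,0,5]'
python3 - <<'E'
from h import *
s=status.state();print(s["tcp_pos"],s["wrist_force"],s["orientation"])
p=imaging.camera_params("wrist");w=imaging.snapshot("wrist");cv2.imwrite("pics/w4.png",w[:,:,::-1])
B=[(564.1,144.7),(608,99.3),(552.7,68.5),(596.6,24),(541.5,-6.2)]
c=s["tcp_pos"][:2]
for b in B: print(totool(np.r_[np.array(b)-c,0],s).round(1)); c=np.array(b)
E
```

```text
time_s: 6.05
tcp_pos: [524.5, -187.2, 167.7]
orientation: [0.993, 0.117, -0.0, -0.0]
wrist_force: [0.4, 0.4, -1.8]
gripper_width: 17.2
finger_force: 58.5
[ 524.46977536 -187.22374658  167.7406988 ] [ 0.39325192  0.42603138 -1.80091101] [ 9.93172145e-01  1.16656985e-01 -4.23470806e-04 -2.40804969e-04]
[ 1.155e+02 -3.137e+02  1.000e-01]
[32.2 54.3 -0.1]
[-60.9  17.1   0. ]
[32.4 53.5 -0.1]
[-60.6  16.6   0. ]
```

View pics/w4.png

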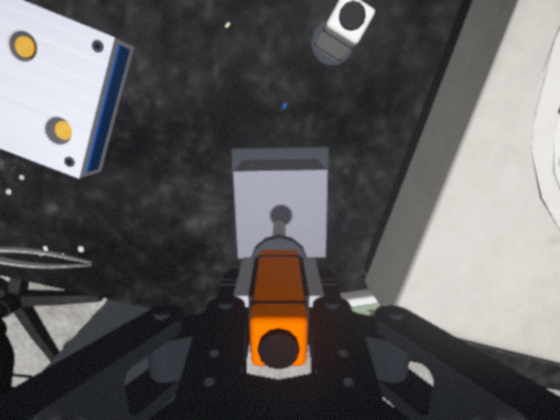

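Probe held straight; the empty stand hole shows at (281,214). Move above bore 1.

```bash
python3 -m jog '[14.4,-39.2,0,0,5,14.4,-39.2,0,0,5,14.4,-39.2,2,0,5,14.4,-39.2,3,0,5,14.4,-39.2,5,0,5,14.5,-39.2,5,0,5,14.5,-39.2,5,0,5,14.5,-39.3,6,0,5,0,0,5,0,5,0,0,5,0,5,0,0,0,0,5,0,0,0,0,5,0,0,0,0,5]'
python3 - <<'E'
from h import *
import pickle
s=status.state();print(s["tcp_pos"],s["wrist_force"],s["orientation"])
p=imaging.camera_params("wrist");w=imaging.snapshot("wrist");cv2.imwrite("pics/w5.png",w[:,:,::-1]);pickle.dump(p,open("w5.p","wb"))
B=[(564.1,144.7),(608,99.3),(552.7,68.5),(596.6,24),(541.5,-6.2)]
print(proj(p,[(*b,36) for b in B]).round(1)); t=s["tcp_pos"]; print("tip",proj(p,[t[0],t[1],t[2]-77]))
import cv2
P=[pickle.load(open(f"w{i}.p","rb")) for i in(1,2)]
E
```

```text
time_s: 7.72
tcp_pos: [564.5, 144.3, 132.6]
orientation: [0.993, 0.116, 0.0, -0.0]
wrist_force: [-0.9, 0.5, -1.7]
gripper_width: 17.7
finger_force: 58.9
[564.47797964 144.32014731 132.55406852] [-0.88663093  0.49057849 -1.65623461] [ 9.93203958e-01  1.16386738e-01  1.44747455e-04 -6.68740253e-05]
[[280.6 216.6]
 [359.6 171.6]
 [377.7 254.1]
 [455.8 211.5]
 [466.3 288.3]]
tip [[281.42537477 224.4673757 ]]
```

View pics/w5.png

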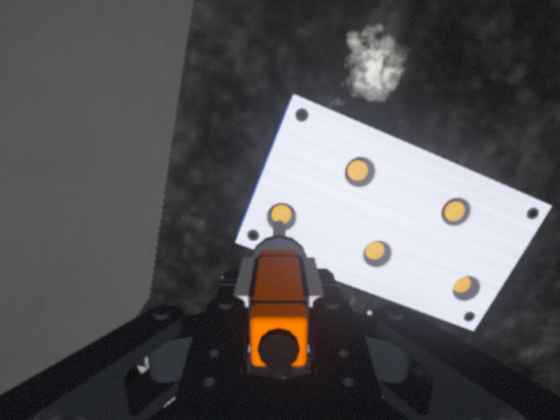

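The tip is over bore 1 (282,214). The predicted mouths match the image to within about 1 px. Descend to just above the stud range, then creep with a force guard between typed steps.

```bash
cat > g.py <<'E'
from plant import status
import sys
s=status.state();f=s["wrist_force"];print("g t%.2f z%.2f f"%(s["time_s"],s["tcp_pos"][2]),f.round(1),flush=True)
sys.exit(1 if f[2]>0.6 else 0)
E
python3 -m jog '[0,0,8,0,5,0,0,6,0,5,0,0,3.5,0,5,0,0,0,0,5,0,0,0,0,5]' >/dev/null; python3 g.py && 
python3 -m jog '[0,0,0.3,0,5,0,0,0.3,0,5,0,0,0,0,5]' >/dev/null && python3 g.py && 
python3 -m jog '[0,0,0.3,0,5,0,0,0.3,0,5,0,0,0,0,5]' >/dev/null && python3 g.py && 
python3 -m jog '[0,0,0.3,0,5,0,0,0.3,0,5,0,0,0,0,5]' >/dev/null && python3 g.py && 
python3 -m jog '[0,0,0.3,0,5,0,0,0.3,0,5,0,0,0,0,5]' >/dev/null && python3 g.py && 
python3 -m jog '[0,0,0.3,0,5,0,0,0.3,0,5,0,0,0,0,5]' >/dev/null && python3 g.py && 
python3 -m jog '[0,0,0.3,0,5,0,0,0.3,0,5,0,0,0,0,5]' >/dev/null && python3 g.py && 
python3 -m jog '[0,0,0.3,0,5,0,0,0.3,0,5,0,0,0,0,5]' >/dev/null && python3 g.py && 
python3 -m jog '[0,0,0.3,0,5,0,0,0.3,0,5,0,0,0,0,5]' >/dev/null && python3 g.py
```

```text
g t8.40 z114.97 f [ 0.5 -0.3 -1.8]
g t8.78 z114.25 f [-0.4 -0.6 -1.1]
g t9.15 z113.60 f [ 0.4  0.3 -1.5]
g t9.53 z113.00 f [ 0.2 -0.7 -0.6]
g t9.90 z112.42 f [-0.   0.1 -1.7]
g t10.28 z111.80 f [-0.3 -0.5 -2.2]
g t10.65 z111.21 f [-0.6 -0.  -0.9]
g t11.03 z110.61 f [ 0.5 -0.5 -1.8]
g t11.40 z110.00 f [ 0.2  0.2 -0.9]
```

```bash
python3 -m jog '[0,0,0.3,0,5,0,0,0.3,0,5,0,0,0,0,5]' >/dev/null && python3 g.py && 
python3 -m jog '[0,0,0.3,0,5,0,0,0.3,0,5,0,0,0,0,5]' >/dev/null && python3 g.py && 
python3 -m jog '[0,0,0.3,0,5,0,0,0.3,0,5,0,0,0,0,5]' >/dev/null && python3 g.py && 
python3 -m jog '[0,0,0.3,0,5,0,0,0.3,0,5,0,0,0,0,5]' >/dev/null && python3 g.py && 
python3 -m jog '[0,0,0.3,0,5,0,0,0.3,0,5,0,0,0,0,5]' >/dev/null && python3 g.py && 
python3 -m jog '[0,0,0.3,0,5,0,0,0.3,0,5,0,0,0,0,5]' >/dev/null && python3 g.py && 
python3 -m jog '[0,0,0.3,0,5,0,0,0.3,0,5,0,0,0,0,5]' >/dev/null && python3 g.py && 
python3 -m jog '[0,0,0.3,0,5,0,0,0.3,0,5,0,0,0,0,5]' >/dev/null && python3 g.py && 
python3 -m jog '[0,0,0.3,0,5,0,0,0.3,0,5,0,0,0,0,5]' >/dev/null && python3 g.py && 
python3 -m jog '[0,0,0.3,0,5,0,0,0.3,0,5,0,0,0,0,5]' >/dev/null && python3 g.py && 
python3 -m jog '[0,0,0.3,0,5,0,0,0.3,0,5,0,0,0,0,5]' >/dev/null && python3 g.py && 
python3 -m jog '[0,0,0.3,0,5,0,0,0.3,0,5,0,0,0,0,5]' >/dev/null && python3 g.py
```

```text
g t11.78 z109.42 f [-0.6 -0.1 -0.7]
g t12.15 z108.81 f [-0.1 -0.3 -0.9]
g t12.53 z108.21 f [-0.6 -0.2 -1.1]
g t12.90 z107.61 f [-0.1  0.3 -0.9]
g t13.28 z107.02 f [ 0.1 -0.  -0.9]
g t13.65 z106.41 f [ 0.9  0.9 -1.1]
g t14.03 z105.81 f [-0.5  0.3 -1.6]
g t14.40 z105.17 f [-0.3  0.3 -2.3]
g t14.78 z104.75 f [ 0.3 -0.4  1.5]
```

```bash
python3 -m jog '[0,0,0.1,0,5,0,0,0,0,5]' >/dev/null; python3 g.py; python3 -m jog '[0,0,0,0,5,0,0,0,0,5]'>/dev/null ; python3 g.py
```

```text
g t15.03 z104.65 f [ 0.3 -0.3  3.4]
g t15.28 z104.57 f [-0.2 -0.1  4.1]
```

Bore 1 touched at TCP z ≈104.7 with about 5 N, held over 0.25 s. Lift to clear the plate and go to bore 2.

```bash
python3 -m jog '[0,0,-7,0,5,0,0,-9,0,5,0,0,0,0,5,10,18,0,0,5,11,18.3,0,0,5,11,18,0,0,5,0,0,0,0,5,0,0,4,0,5,0,0,4,0,5,0,0,1,0,5,0,0,0,0,5,0,0,0,0,5]'; python3 g.py &&
python3 -m jog '[0,0,0.4,0,5,0,0,0,0,5]' >/dev/null && python3 g.py &&
python3 -m jog '[0,0,0.4,0,5,0,0,0,0,5]' >/dev/null && python3 g.py &&
python3 -m jog '[0,0,0.4,0,5,0,0,0,0,5]' >/dev/null && python3 g.py &&
python3 -m jog '[0,0,0.4,0,5,0,0,0,0,5]' >/dev/null && python3 g.py &&
python3 -m jog '[0,0,0.4,0,5,0,0,0,0,5]' >/dev/null && python3 g.py &&
python3 -m jog '[0,0,0.4,0,5,0,0,0,0,5]' >/dev/null && python3 g.py &&
python3 -m jog '[0,0,0.4,0,5,0,0,0,0,5]' >/dev/null && python3 g.py &&
python3 -m jog '[0,0,0.4,0,5,0,0,0,0,5]' >/dev/null && python3 g.py &&
python3 -m jog '[0,0,0.4,0,5,0,0,0,0,5]' >/dev/null && python3 g.py &&
python3 -m jog '[0,0,0.4,0,5,0,0,0,0,5]' >/dev/null && python3 g.py
```

```text
time_s: 16.77
tcp_pos: [608.1, 99.3, 111.6]
orientation: [0.993, 0.117, 0.0, -0.0]
wrist_force: [0.0, -0.4, -1.6]
gripper_width: 17.2
finger_force: 59.0
g t16.77 z111.64 f [ 0.  -0.4 -1.6]
g t17.02 z111.12 f [-0.3  0.2 -1.3]
g t17.27 z110.72 f [-0.1  0.4 -2.1]
g t17.52 z110.29 f [ 0.4 -0.2 -2.3]
g t17.77 z109.90 f [ 0.2 -0.8 -1.8]
g t18.02 z109.48 f [ 0.4 -0.1 -1.7]
g t18.27 z109.10 f [ 0.4  0.1 -1.3]
g t18.52 z108.70 f [ 0.7  0.4 -1.2]
g t18.77 z108.32 f [ 0.3 -0.5 -1.5]
g t19.02 z107.90 f [ 0.  -0.3 -2.4]
g t19.27 z107.49 f [-1.   0.2 -1.5]
```

Not proud above bore 1's level. Drop through the gap to 105.5 and creep on.

```bash
python3 -m jog '[0,0,1,0,5,0,0,0.8,0,5,0,0,0,0,5,0,0,0,0,5]' >/dev/null; python3 g.py &&
python3 -m jog '[0,0,0.3,0,5,0,0,0,0,5]' >/dev/null && python3 g.py &&
python3 -m jog '[0,0,0.3,0,5,0,0,0,0,5]' >/dev/null && python3 g.py &&
python3 -m jog '[0,0,0.3,0,5,0,0,0,0,5]' >/dev/null && python3 g.py &&
python3 -m jog '[0,0,0.3,0,5,0,0,0,0,5]' >/dev/null && python3 g.py &&
python3 -m jog '[0,0,0.3,0,5,0,0,0,0,5]' >/dev/null && python3 g.py &&
python3 -m jog '[0,0,0.3,0,5,0,0,0,0,5]' >/dev/null && python3 g.py
```

```text
g t19.77 z105.70 f [ 0.  -0.4 -1.6]
g t20.02 z105.42 f [ 0.2  0.3 -0.7]
g t20.27 z105.11 f [-0.2  0.1 -1.5]
g t20.52 z104.87 f [-0.1 -0.   0.1]
g t20.77 z104.66 f [-1.   0.3  3.1]
```

Bore 2 reads 104.66 at 3.1 N, level with bore 1. Hold a moment, then bore 3.

```bash
python3 -m jog '[0,0,0,0,5,0,0,0,0,5]' >/dev/null; python3 g.py; python3 -m jog '[0,0,-7,0,5,0,0,-9,0,5,0,0,0,0,5,-20,5.7,0,0,5,-20.5,5.7,0,0,5,-20.5,5.7,0,0,5,0,0,0,0,5,0,0,4,0,5,0,0,4,0,5,0,0,1.2,0,5,0,0,0,0,5,0,0,0,0,5]'; python3 g.py &&
python3 -m jog '[0,0,0.4,0,5,0,0,0,0,5]' >/dev/null && python3 g.py &&
python3 -m jog '[0,0,0.4,0,5,0,0,0,0,5]' >/dev/null && python3 g.py &&
python3 -m jog '[0,0,0.4,0,5,0,0,0,0,5]' >/dev/null && python3 g.py &&
python3 -m jog '[0,0,0.4,0,5,0,0,0,0,5]' >/dev/null && python3 g.py &&
python3 -m jog '[0,0,0.4,0,5,0,0,0,0,5]' >/dev/null && python3 g.py &&
python3 -m jog '[0,0,0.4,0,5,0,0,0,0,5]' >/dev/null && python3 g.py &&
python3 -m jog '[0,0,0.4,0,5,0,0,0,0,5]' >/dev/null && python3 g.py &&
python3 -m jog '[0,0,0.4,0,5,0,0,0,0,5]' >/dev/null && python3 g.py
```

```text
g t21.02 z104.63 f [0.6 0.3 3.7]
time_s: 22.52
tcp_pos: [552.8, 68.5, 111.4]
orientation: [0.993, 0.117, 0.0, -0.0]
wrist_force: [-0.2, 0.0, -1.6]
gripper_width: 17.4
finger_force: 59.1
g t22.52 z111.37 f [-0.2  0.  -1.6]
g t22.77 z110.95 f [-0.3  0.  -0.8]
g t23.02 z110.51 f [ 0.3  1.  -2.3]
g t23.27 z110.07 f [ 0.1  0.5 -1.4]
g t23.52 z109.70 f [ 0.6 -0.5 -1.2]
g t23.77 z109.31 f [ 0.9 -0.4 -1.3]
g t24.02 z108.91 f [-0.7 -0.4 -1.5]
g t24.27 z108.48 f [-0.6  1.  -2. ]
g t24.52 z108.10 f [-0.2  0.1 -1.3]
```

```bash
python3 -m jog '[0,0,0.5,0,5,0,0,0,0,5]' >/dev/null; python3 g.py && python3 -m jog '[0,0,1,0,5,0,0,1,0,5,0,0,0,0,5,0,0,0,0,5]' >/dev/null && python3 g.py &&
python3 -m jog '[0,0,0.3,0,5,0,0,0,0,5]' >/dev/null && python3 g.py &&
python3 -m jog '[0,0,0.3,0,5,0,0,0,0,5]' >/dev/null && python3 g.py &&
python3 -m jog '[0,0,0.3,0,5,0,0,0,0,5]' >/dev/null && python3 g.py &&
python3 -m jog '[0,0,0.3,0,5,0,0,0,0,5]' >/dev/null && python3 g.py &&
python3 -m jog '[0,0,0.3,0,5,0,0,0,0,5]' >/dev/null && python3 g.py &&
python3 -m jog '[0,0,0.3,0,5,0,0,0,0,5]' >/dev/null && python3 g.py; python3 -m jog '[0,0,0,0,5,0,0,0,0,5]' >/dev/null; python3 g.py
```

```text
g t24.77 z107.58 f [-0.2 -0.7 -1.1]
g t25.27 z105.62 f [-0.  -0.  -1.4]
g t25.52 z105.29 f [ 0.  1. -1.]
g t25.77 z105.02 f [-0.2 -1.  -1.7]
g t26.02 z104.78 f [-1.2 -0.   0.5]
g t26.27 z104.55 f [-0.4 -0.1  4. ]
g t26.52 z104.51 f [-0.2  0.1  4.6]
```

Bore 3 is level too. Bore 4 next.

```bash
python3 -m jog '[0,0,-7,0,5,0,0,-9,0,5,0,0,0,0,5,10.6,17.7,0,0,5,10.9,17.9,0,0,5,10.9,17.9,0,0,5,0,0,0,0,5,0,0,4,0,5,0,0,4,0,5,0,0,1.2,0,5,0,0,0,0,5,0,0,0,0,5]'; python3 g.py &&
python3 -m jog '[0,0,0.4,0,5,0,0,0,0,5]' >/dev/null && python3 g.py &&
python3 -m jog '[0,0,0.4,0,5,0,0,0,0,5]' >/dev/null && python3 g.py &&
python3 -m jog '[0,0,0.4,0,5,0,0,0,0,5]' >/dev/null && python3 g.py &&
python3 -m jog '[0,0,0.4,0,5,0,0,0,0,5]' >/dev/null && python3 g.py &&
python3 -m jog '[0,0,0.4,0,5,0,0,0,0,5]' >/dev/null && python3 g.py &&
python3 -m jog '[0,0,0.4,0,5,0,0,0,0,5]' >/dev/null && python3 g.py &&
python3 -m jog '[0,0,0.4,0,5,0,0,0,0,5]' >/dev/null && python3 g.py &&
python3 -m jog '[0,0,0.4,0,5,0,0,0,0,5]' >/dev/null && python3 g.py
```

```text
time_s: 28.02
tcp_pos: [596.6, 24.0, 111.3]
orientation: [0.993, 0.117, 0.0, -0.0]
wrist_force: [0.9, -0.2, -1.0]
gripper_width: 17.3
finger_force: 59.0
g t28.02 z111.31 f [ 0.9 -0.2 -1. ]
g t28.27 z110.83 f [ 0.6 -0.6 -1.2]
g t28.52 z110.47 f [ 0.3 -0.4 -0.1]
g t28.77 z110.18 f [-0.3  0.1  3. ]
```

Bore 4 is proud, with contact at about 110.3. Hold, then touch bore 5 before pressing. It should be level, so I approach 105.7 directly but in guarded stages.

```bash
python3 -m jog '[0,0,0,0,5,0,0,0,0,5]' >/dev/null; python3 g.py; python3 -m jog '[0,0,-6,0,5,0,0,-4.5,0,5,0,0,0,0,5,-20,5.5,0,0,5,-20.3,5.5,0,0,5,-20.3,5.6,0,0,5,0,0,0,0,5,0,0,4,0,5,0,0,4,0,5,0,0,1.2,0,5,0,0,0,0,5,0,0,0,0,5]'; python3 g.py &&
python3 -m jog '[0,0,0.5,0,5,0,0,0,0,5]' >/dev/null && python3 g.py &&
python3 -m jog '[0,0,0.5,0,5,0,0,0,0,5]' >/dev/null && python3 g.py &&
python3 -m jog '[0,0,0.6,0,5,0,0,0,0,5]' >/dev/null && python3 g.py &&
python3 -m jog '[0,0,0.6,0,5,0,0,0,0,5]' >/dev/null && python3 g.py &&
python3 -m jog '[0,0,0.6,0,5,0,0,0,0,5]' >/dev/null && python3 g.py &&
python3 -m jog '[0,0,0.6,0,5,0,0,0,0,5]' >/dev/null && python3 g.py
```

```text
g t29.02 z110.13 f [-0.8  0.7  4.2]
time_s: 30.52
tcp_pos: [541.6, -6.2, 111.3]
orientation: [0.993, 0.117, 0.0, -0.0]
wrist_force: [0.3, 0.0, -2.0]
gripper_width: 17.5
finger_force: 59.1
g t30.52 z111.34 f [ 0.3  0.  -2. ]
g t30.77 z110.83 f [-0.8 -0.3 -2. ]
g t31.02 z110.29 f [ 0.1  0.9 -0.1]
g t31.27 z109.67 f [-1.1 -0.5 -1.4]
g t31.52 z109.09 f [-0.1 -0.1 -1.6]
g t31.77 z108.48 f [-0.3  0.4 -1.6]
g t32.02 z107.88 f [-0.1 -0.8 -0.9]
```

```bash
python3 -m jog '[0,0,0.7,0,5,0,0,0.7,0,5,0,0,0.7,0,5,0,0,0,0,5,0,0,0,0,5]' >/dev/null; python3 g.py &&
python3 -m jog '[0,0,0.3,0,5,0,0,0,0,5]' >/dev/null && python3 g.py &&
python3 -m jog '[0,0,0.3,0,5,0,0,0,0,5]' >/dev/null && python3 g.py &&
python3 -m jog '[0,0,0.3,0,5,0,0,0,0,5]' >/dev/null && python3 g.py &&
python3 -m jog '[0,0,0.3,0,5,0,0,0,0,5]' >/dev/null && python3 g.py &&
python3 -m jog '[0,0,0.3,0,5,0,0,0,0,5]' >/dev/null && python3 g.py &&
python3 -m jog '[0,0,0.3,0,5,0,0,0,0,5]' >/dev/null && python3 g.py; python3 -m jog '[0,0,0,0,5,0,0,0,0,5]' >/dev/null; python3 g.py
```

```text
g t32.65 z105.82 f [-0.2  0.1 -1.1]
g t32.90 z105.51 f [-0.2  0.2 -1.3]
g t33.15 z105.19 f [-1.1  0.5 -1.3]
g t33.40 z104.92 f [ 0.3  1.2 -0.6]
g t33.65 z104.69 f [-0.7  0.2  2.8]
g t33.90 z104.68 f [-0.7  0.1  1.7]
```

All five touched: bores 1, 2, 3 and 5 sit at TCP ≈104.65 under load, and bore 4 is about 5.6 mm proud. Back to bore 4, and begin pressing.

```bash
cat > k.py <<'E'
from plant import status
import sys
s=status.state();f=s["wrist_force"];print("k t%.2f z%.2f f"%(s["time_s"],s["tcp_pos"][2]),f.round(1),flush=True)
sys.exit(1 if f[2]>16 else 0)
E
python3 -m jog '[0,0,-7,0,5,0,0,-9,0,5,0,0,0,0,5,20,-5.5,0,0,5,20.3,-5.5,0,0,5,20.3,-5.6,0,0,5,0,0,0,0,5,0,0,4,0,5,0,0,4,0,5,0,0,1.2,0,5,0,0,0,0,5,0,0,0,0,5]'; python3 k.py &&
python3 -m jog '[0,0,0.3,0,5,0,0,0.3,0,5,0,0,0.3,0,5,0,0,0.3,0,5]' >/dev/null && python3 k.py &&
python3 -m jog '[0,0,0.3,0,5,0,0,0.2,0,5]' >/dev/null && python3 k.py &&
python3 -m jog '[0,0,0.3,0,5,0,0,0.2,0,5]' >/dev/null && python3 k.py &&
python3 -m jog '[0,0,0.3,0,5,0,0,0.2,0,5]' >/dev/null && python3 k.py &&
python3 -m jog '[0,0,0.3,0,5,0,0,0.2,0,5]' >/dev/null && python3 k.py
```

```text
time_s: 35.4
tcp_pos: [596.6, 23.9, 111.5]
orientation: [0.993, 0.117, 0.0, -0.0]
wrist_force: [0.1, 0.1, -1.6]
gripper_width: 17.4
finger_force: 59.1
k t35.40 z111.54 f [ 0.1  0.1 -1.6]
k t35.90 z110.28 f [-0.7 -0.3  1.6]
k t36.15 z110.01 f [-1.8  1.1  7.4]
k t36.40 z109.64 f [-2.1  0.1  8.6]
k t36.65 z109.15 f [-1.3 -0.   7.9]
k t36.90 z108.65 f [-0.8  0.4  7.8]
```

```bash
python3 -m jog '[0,0,0.3,0,5,0,0,0.3,0,5,0,0,0.3,0,5,0,0,0.3,0,5]' >/dev/null && python3 k.py &&
python3 -m jog '[0,0,0.3,0,5,0,0,0.3,0,5,0,0,0.3,0,5,0,0,0.3,0,5]' >/dev/null && python3 k.py &&
python3 -m jog '[0,0,0.3,0,5,0,0,0.3,0,5,0,0,0.3,0,5]' >/dev/null && python3 k.py &&
python3 -m jog '[0,0,0.2,0,5,0,0,0,0,5,0,0,0,0,5]' >/dev/null && python3 k.py
```

```text
k t37.40 z107.47 f [-1.1 -0.1  8.7]
k t37.90 z106.24 f [-1.6 -0.2  7.5]
k t38.27 z105.36 f [-2.2  0.3  8.6]
k t38.65 z105.17 f [-1.2 -0.2  7.7]
```

```bash
python3 -m jog '[0,0,0.3,0,5,0,0,0.3,0,5,0,0,0,0,5,0,0,0,0,5]' >/dev/null && python3 k.py ; python3 -m jog '[0,0,-0.4,0,5,0,0,0,0,5,0,0,0,0,5]' >/dev/null ; python3 k.py; python3 -m jog '[0,0,0,0,5]' >/dev/null ; python3 k.py
```

```text
k t39.15 z104.52 f [-1.3 -0.2  8.9]
k t39.52 z104.65 f [-0.1  0.3  5.4]
k t39.65 z104.64 f [-1.   1.2  5.2]
```

```bash
python3 -m jog '[0,0,0.4,0,5,0,0,0.2,0,5,0,0,0,0,5,0,0,0,0,5]' >/dev/null && python3 k.py ; python3 -m jog '[0,0,-0.4,0,5,0,0,0,0,5,0,0,0,0,5]' >/dev/null ; python3 k.py; python3 -m jog '[0,0,-0.1,0,5,0,0,0,0,5,0,0,0,0,5]' >/dev/null ; python3 k.py;  python3 -m jog '[0,0,-0.1,0,5,0,0,0,0,5,0,0,0,0,5]' >/dev/null ; python3 k.py
```

```text
k t40.15 z104.18 f [-1.5 -0.5  7.1]
k t40.52 z104.34 f [ 0.2 -0.4  4.6]
k t40.90 z104.40 f [0.  0.6 2.9]
k t41.27 z104.48 f [ 0.4 -0.2  1.8]
```

Compare the same way as the references: lift off and creep back on.

```bash
python3 -m jog '[0,0,-1.5,0,5,0,0,0,0,5,0,0,0.5,0,5,0,0,0,0,5]' >/dev/null; python3 g.py &&
python3 -m jog '[0,0,0.3,0,5,0,0,0,0,5]' >/dev/null && python3 g.py &&
python3 -m jog '[0,0,0.3,0,5,0,0,0,0,5]' >/dev/null && python3 g.py &&
python3 -m jog '[0,0,0.3,0,5,0,0,0,0,5]' >/dev/null && python3 g.py &&
python3 -m jog '[0,0,0.3,0,5,0,0,0,0,5]' >/dev/null && python3 g.py &&
python3 -m jog '[0,0,0.3,0,5,0,0,0,0,5]' >/dev/null && python3 g.py ; python3 -m jog '[0,0,0,0,5,0,0,0,0,5]' >/dev/null; python3 g.py
```

```text
g t41.77 z105.42 f [-0.6 -0.2 -1. ]
g t42.02 z105.20 f [ 0.4 -0.  -1.6]
g t42.27 z104.91 f [-0.3 -0.5 -1.3]
g t42.52 z104.64 f [-0.4  0.2  0.1]
g t42.77 z104.43 f [-0.7  0.6  2.6]
g t43.02 z104.41 f [0.3 0.7 2.7]
```

Bore 4's stud now reads within about 0.2 mm of the others. Lift, and return over the stand at the original grasp position.

```bash
python3 -m jog '[0,0,-8,0,5,0,0,-18,0,5,0,0,-20,0,5,0,0,-17.6,0,5,-19.8,31.5,0,0,5,-19.8,31.5,0,0,5,-19.8,31.5,0,0,5,-19.8,31.5,0,0,5,-19.8,31.5,0,0,5,-19.7,31.4,0,0,5,0,0,0,0,5,0,0,0,0,5,0,0,0,0,5]'
python3 - <<'E'
from h import *
s=status.state();print(s["tcp_pos"],totool(np.array([524.9,-187.4,89])-s["tcp_pos"],s).round(2))
p=imaging.camera_params("wrist");w=imaging.snapshot("wrist");cv2.imwrite("pics/w6.png",w[:,:,::-1])
t=s["tcp_pos"];print("tip",proj(p,[t[0],t[1],t[2]-77]),"seat",proj(p,[524.9,-187.4,72]),plane(p,(281,214),72))
cv2.imwrite("pics/w6c.png",cv2.resize(w[140:380,200:360,::-1],(400,600),interpolation=2))
E
```

```text
time_s: 44.65
tcp_pos: [525.2, -186.4, 168.0]
orientation: [0.993, 0.117, 0.0, -0.0]
wrist_force: [-0.8, -0.3, -0.7]
gripper_width: 17.5
finger_force: 59.0
[ 525.23782708 -186.41905562  168.00197227] [-0.58  0.9  79.  ]
tip [[281.54741427 224.47629742]] seat [[282.56096511 217.20843343]] [ 526.94254543 -185.76682077   72.        ]
```

View pics/w6c.png

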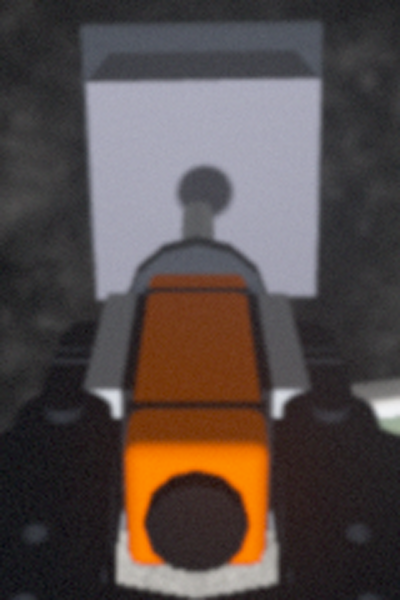

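The rod tip (crop 198,210) sits just over the stand hole (205,192), as on lift-out. Lower it in.

```bash
python3 -m jog '[-0.6,0.9,10,0,5,0,0,10,0,5,0,0,15,0,5,0,0,15,0,5,0,0,15,0,5,0,0,8,0,5,0,0,3,0,5,0,0,0,0,5,0,0,0,0,5]'; python3 g.py && python3 -m jog '[0,0,1,0,5,0,0,0,0,5,0,0,0,0,5]' >/dev/null && python3 g.py && python3 -m jog '[0,0,0.5,0,5,0,0,0.5,0,5,0,0,0,0,5]' >/dev/null && python3 g.py && python3 -m jog '[0,0,0.4,0,5,0,0,0,0,5]' >/dev/null && python3 g.py && python3 -m jog '[0,0,0.4,0,5,0,0,0,0,5]' >/dev/null && python3 g.py
```

```text
time_s: 45.82
tcp_pos: [524.7, -188.4, 92.3]
orientation: [0.993, 0.117, 0.0, 0.0]
wrist_force: [0.7, -0.6, -1.7]
gripper_width: 17.1
finger_force: 59.0
g t45.83 z92.30 f [ 0.7 -0.6 -1.7]
g t46.20 z90.97 f [ 0.7  0.1 -0.8]
g t46.58 z89.85 f [-0.2 -0.2 -0.8]
g t46.83 z89.46 f [-0.2 -0.  -0.9]
g t47.08 z89.07 f [ 0.7 -0.4 -1.5]
```

```bash
python3 -m jog '[0,-0.9,0,0,5,0,0,0.3,0,5,0,0,0,0,5]' ; python3 g.py && python3 -m jog '[0,0,0.3,0,5,0,0,0,0,5]' >/dev/null && python3 g.py && python3 -m jog '[0,0,0.3,0,5,0,0,0,0,5]' >/dev/null && python3 g.py && python3 -m jog '[0,0,0.3,0,5,0,0,0,0,5]' >/dev/null && python3 g.py && python3 -m jog '[0,0,0.3,0,5,0,0,0,0,5]' >/dev/null && python3 g.py
```

```text
time_s: 47.45
tcp_pos: [524.3, -187.4, 88.9]
orientation: [0.993, 0.117, 0.0, -0.0]
wrist_force: [-1.9, 1.8, 3.8]
gripper_width: 17.6
finger_force: 59.9
g t47.45 z88.93 f [-1.9  1.8  3.8]
```

Seated at 88.9, matching the original, so the probe has not slipped in the grip. Release and rise.

```bash
python3 -m jog '[0,0,0,0,24,0,0,0,0,30,0,0,0,0,45,0,0,0,0,45,0,0,0,0,45]'; python3 -m jog '[0,0,-10,0,45,0,0,-20,0,45,0,0,-25,0,45,0,0,-25,0,45,0,0,-25,0,45,0,0,-25,0,45,-20,0,-20,0,45,-20,0,0,0,45,0,0,0,0,45,0,0,0,0,45]'
python3 - <<'E'
from h import *
p=imaging.camera_params("wrist");w=imaging.snapshot("wrist");a=w[:,:,::-1]
d=imaging.snapshot("side")[130:260,150:350,::-1]
cv2.imwrite("pics/w7.png",np.vstack([cv2.resize(a,(480,360)),cv2.resize(d,(480,240),interpolation=2)[:, :]]))
print(proj(p,[[524.9,-187.6,138],[524.9,-187.6,78]]))
E
```

```text
time_s: 48.08
tcp_pos: [524.3, -187.5, 88.8]
orientation: [0.993, 0.117, -0.0, -0.0]
wrist_force: [-0.4, -0.1, 0.6]
gripper_width: 44.9
finger_force: 0.0
time_s: 49.32
tcp_pos: [485.9, -196.6, 239.1]
orientation: [0.993, 0.117, 0.0, -0.0]
wrist_force: [1.0, 0.0, 0.4]
gripper_width: 45.1
finger_force: 0.0
[[281.76508247 158.8962849 ]
 [281.12931291 150.56862729]]
```

View pics/w7.png

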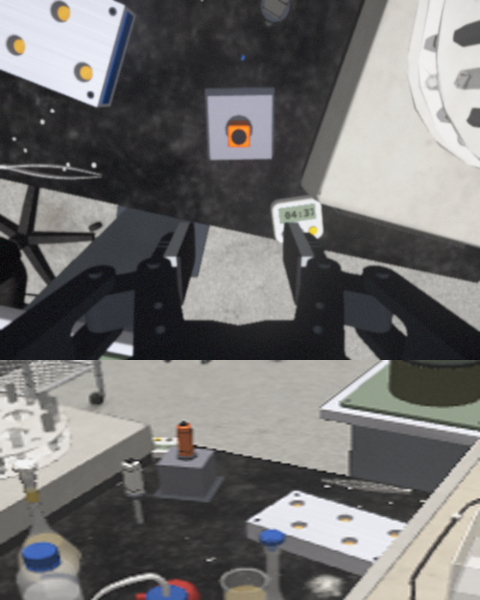

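The picture shows the probe upright in its stand (238,135; side view 185,440), the timer, forceps and white look-alike undisturbed, and the gripper clear. I hand in.

```bash
python3 -c "
from plant import arm
print(arm.finish_job())"
```

```text
the job is handed in; nothing more can be done
None
```

The job is handed in: I touched all five studs from left to right, pressed the proud one (bore 4) down to within about 0.2 mm of the others by my readings, and put the probe back upright in its stand, at about 49 s of the 72 s allowed.

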